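Latch the extractor's filter cover and hold its air shutter half open

ROBOT

A 6-joint arm with a two-finger parallel gripper is mounted at the origin on the work surface. World frame = base frame: x ahead of the robot, y to its left, z up, the work surface at z = 0. Lengths are in mm, angles in rad, forces in N, time in s.
With the tool pointing down it reaches from about 400 to 925 mm from the base axis. Payload 12.5 kg.
Tool frame: the origin (TCP) lies between the finger pads; the fingertips stand 19 mm ahead of it and the grasp point (between the pads) is the TCP (env.nose_length is the distance from the TCP to the fingertips, in mm); z points along the fingers, y is the line along which they close (so a half turn about z gives the same grasp; the last joint's range is limited). The gripper opens to 95 mm and grips with 3 to 60 N. Pads are 20 mm wide; open, the fingers measure 119 mm over their backs; the gripper's body (75 mm by 180 mm) begins 59 mm behind the grasp point.
Start: joints at [-1.454, 0.491, 1.559, -0, 1.092, -0.106], TCP at [138.123, -609.565, 208.461] pointing down, gripper open.
Joint ranges: [-3.1, 3.1], [-0.84, 2.19], [0.05, 2.79], [-1.13, 4.28], [0.06, 2.93], [-2.69, 2.69]. Speed limits (rad/s): [2.22, 2.22, 2.79, 3.14, 3.14, 3.14].

INTERFACE

Orientations are given as [roll, pitch, yaw] about the fixed x, y, z axes, in that order (R = Rz(yaw) Ry(pitch) Rx(roll)).
In Python, from cell import env gives the robot as it stands. The module is installed in compiled form; this text tells all that it offers.
- The arm moves only by the tool drive_tool, never from a script. Its argument "rows" is a list that holds one entry, the list of rows, each a list of 7 numbers: the shift along the tool's x, y, z scaled (see below), then the turn, a rotation vector about the tool's x, y, z scaled (see below), then the opening, from 0 (shut) to 1 (fully open). In form: [[[tx, ty, tz, ax, ay, az, jaw], ...]]. A call has 1 to 5 rows; each row shifts and turns the commanded pose from where the row before left it, along the tool's axes as they then stand; what a row does not reach is not made up. The controller multiplies each number of a shift by 250 mm and each number of a turn by 180 degrees. A row lasts 1/8 s, in which the tool goes at most 62.5 mm and 10.7 degrees, less where a joint would pass 70% of its speed; a pose out of reach is approached as far as the arm can. A call with a number of a shift or a turn outside -1 to 1 is refused whole. A call with a gripper value outside its range is refused whole. The fingers move at their own pace and stop on an object; the grip force is fixed at half the most. Time passes only in rows, so rows that do not move let the fingers close. It gives the time, the measured TCP pose, the force, the opening and the grip force at its end, in the units of the state.
- env.state(): the state, without advancing time (a new reading comes with each control period).
- env.read_camera(name): name is "scene" or "top" or "wrist"; returns a dict with "color" (400x640x3 uint8, blue, green, red), "camera_matrix" (3x3 intrinsics, pixels), "pose" (4x4, takes a point from camera to world coordinates). Camera axes: x right, y up, looking along -z (the intrinsics and any distortion apply to the point x, -y, -z); pixel columns grow to the right and rows downward; lengths in mm; the calibration is good to about 2 mm. The wrist camera is an equidistant fisheye: a pixel r from the principal point sees the ray r / f radians off the axis. A picture is of the moment at which its call begins. There is no depth.
- env.job_done(): hands the job in; it is judged then, once.
Trained networks look in a picture, given as the dict that the camera call returned (one of the last four; its "shot" number tells which), for a name from the list of things; names that differ only in an ending like _2 or _b are one class to them, and where a whole thing is asked for, a point or a joint stands for the part that bears it (a point fixed in the world has none). Each returns a list of dicts, best first, with "score" (0 to 1); they miss things now and then, are a little off and sometimes report something else, mostly with a low value. They report only what shows in the picture. A call takes as long as a camera call. They do not tell look-alikes from the thing itself.
- env.search_frame(name, picture): "at" ([x, y, z] in mm, in the coordinates of the camera as it stood for that picture, good to about 4 mm: the middle of the surface that is visible of it).
- env.place_of(name, picture): "at" ([x, y, z] in mm, in the coordinates of the camera as it stood for that picture, good to about 4 mm: a listed point, or the origin of a listed thing).
The state is a dict: "t": time; "joints": joint angles; "qvel": joint speeds; "tau": joint torques, N m; "eef_pos": TCP position; "tcp_rot": TCP orientation; "ft_force": force on the tool from outside, world axes, zero at the start; "moment": the same for the moment, N m; "opening": opening from 0.0 (shut) to 1.0 (fully open); "grip_force": force on a finger pad.
Only numpy, scipy, OpenCV 4.12 (cv2) and the standard library are available. Lean on these libraries where they do the work, as an engineer would, in place of code of your own. Each camera call takes 0.05 s, during which the arm holds its last target. There are 200 camera calls.

TASK

Get the counter-top cooking extractor ready for its half-open airflow check: swing the steel latch by its orange knob until it is fully home in its black catch, so that the filter cover is locked, then slide the sprung shutter by its red tab to half of its travel (red line level with the yellow marks) and hold it there. The job finishes while you are still holding the shutter steadily half open - it snaps shut when let go - with the latch still home. Leave the mug, the soap bottle and the jar where they stand.

Things in the scene. Friction and masses are not known exactly. Their poses are not given: they have to be found in the camera images.
- extractor: Counter-top cooking extractor, brushed metal box fixed to the worktop, 200 (x) x 360 (y) x 80 mm high, turned up to 20 degrees either way; origin at the centre of its underside, z up. On its flat top: towards -y a steel shutter with a red tab, towards +y a grey filter cover (4 mm thick) with the latch. Two dark guide rails, 14 mm wide and 10 high, run along y at x = -69 and +69 mm.
- shutter (a joint): Travel of the shutter in m: 0 shut, growing as it slides along the extractor's own -y axis (away from the latch), 0.084 fully open against its stop; half is 0.042. A spring pulls it shut: about 4 N just off shut, 9.5 N at half, 15 N at full travel; let go, it closes at once.
- shutter_tab (a point): Centre of the shutter's red tab, an upright block 30 (x) x 14 (y) x 34 mm high, rigid on the shutter plate, whose top is 86 mm above the worktop; the tab's top is at 120 mm, the point at 103 mm. A red line across the plate runs through the tab. Axes as the extractor's. With the shutter shut it is at x 0, y -30 mm in the extractor's frame.
- latch (a joint): Angle of the latch in rad: 0 is fully home in the catch (stop), growing as it swings open, up to 1.8. It turns about a vertical pin with light friction and stays where it is left. From the hinge its bar points along the extractor's -x axis at 0 and its +y axis at 1.57 (seen from above it swings shut counter-clockwise).
- latch_knob (a point): Middle of the latch's orange knob, an upright cylinder 18 mm across, 109 mm above the worktop; its top is at 124 mm. It stands on the latch, a steel bar 92 mm long and 12 wide whose top is 95 mm above the worktop. The knob's axis is 55 mm from the hinge axis; with the latch home the knob is at x -15, y 100 mm in the extractor's frame.
- latch_hinge (a point): On the latch's vertical hinge axis, at the knob's height (109 mm above the worktop), at x 40, y 100 mm in the extractor's frame.
- catch (a point): Centre of the latch's catch, where the bar's tip comes to rest: a black C-shaped keeper, 22 (x) x 30 (y) mm, its top 102 mm above the worktop, its mouth to the extractor's +y; at x -52, y 100 mm in the extractor's frame, 92.5 mm above the worktop.
- half_mark (a point): Middle of the wide yellow mark on the rail nearer the robot (the other rail has one too), 90 mm above the worktop, at x -69, y -72 mm in the extractor's frame: the red line is level with it at half travel. Thin white marks on the rails show the red line's place when shut (y -30 mm) and fully open (y -114 mm).
- mug: Blue mug, 78 mm across, 85 mm high, with a handle; origin at the centre of its underside. It and the two others stand behind the extractor (its +x side).
- soap: Amber washing-up liquid bottle with a white cap, 60 mm across, 160 mm high; origin at the centre of its underside.
- jar: Green glass jar with a black lid, 68 mm across, 90 mm high; origin at the centre of its underside.
There are look-alikes about, which are no part of the job. Several things look just like the soap: the one meant starts nearest to the robot's base. What is shaped like the jar but purple is not meant.

How it is judged:
By the outcome, as a careful person would: the job done as asked, in the order asked, and still so for the second after the job is handed in, while the arm keeps its last pose, push and grip.
It also fails if it takes over 42 s, if anything falls off the work surface, if the arm or the gripper's body presses on something with over 40 N, if the wrist force passes 120 N, or if a joint passes its speed limit or range.

## Working session

There is one attempt and no reset: what is moved stays moved. The work goes in short steps, Python scripts to look and compute and a tool call to move; the robot and the scene stay as the last step left them, time stands still between calls to the robot, and variables do not carry over. Pictures are saved under pics/ and viewed, at most 10 in all, crops included, and the job is handed in when it is done.

Besides the shell and the picture viewer there is one more tool, called after "Request:" in YAML: its name, and indented under it one key for each argument. drive_tool: Moves the arm, as the interface text tells. Its arguments: {"type":"object","properties":{"rows":{"type":"array","items":{"type":"array","items":{"type":"array","items":{"type":"number","minimum":-1,"maximum":1}}}}},"required":["rows"]}

```bash
mkdir -p pics
cat > h.py <<'E'
import numpy as np, cv2
from cell import env
def W(p,at):
    P=np.array(p['pose']); return P[:3,:3]@np.array(at)+P[:3,3]
def proj(p,w):
    P=np.array(p['pose']); c=P[:3,:3].T@(np.array(w)-P[:3,3]); K=np.array(p['camera_matrix']); v=np.array([c[0],-c[1],-c[2]])
    return (K@(v/v[2]))[:2]
def ray(p,uv):
    K=np.array(p['camera_matrix']);P=np.array(p['pose']); v=np.linalg.inv(K)@np.array([uv[0],uv[1],1.]); d=P[:3,:3]@np.array([v[0],-v[1],-v[2]]); return P[:3,3],d
E
python3 - <<'E'
from h import *
s=env.state(); print({k:np.round(v,3).tolist() for k,v in s.items()})
for c in ["scene","top"]:
    p=env.read_camera(c); cv2.imwrite(f'pics/{c}1.png',p['color']); print(c,np.round(p['pose'],2).tolist(),np.round(p['camera_matrix'],1).tolist())
    for n in ['extractor','shutter_tab','latch_knob','latch_hinge','catch','half_mark','soap']:
        for d in env.place_of(n,p)[:4]:
            w=W(p,d['at']); print(n,round(d['score'],2),w.round(0),proj(p,w).round(0))
E
```

```text
{'t': 0.0, 'joints': [-1.454, 0.492, 1.559, -0.0, 1.092, -0.106], 'qvel': [0.002, 0.0, -0.0, -0.0, -0.001, -0.001], 'tau': [0.001, -61.264, -25.818, 0.069, 0.048, -0.0], 'eef_pos': [138.072, -609.291, 207.848], 'tcp_rot': [-3.14, -0.0, 0.223], 'ft_force': [-0.553, 1.061, 0.71], 'moment': [-0.034, 0.043, -0.039], 'grip_force': 0.0, 'opening': 1.001}
scene [[0.87, -0.29, 0.4, 915.84], [0.49, 0.53, -0.69, -435.42], [-0.01, 0.8, 0.6, 494.07], [0.0, 0.0, 0.0, 1.0]] [[371.3, 0.0, 320.1], [0.0, 371.3, 202.5], [0.0, 0.0, 1.0]]
extractor 0.92 [549. 111.   3.] [301. 201.]
shutter_tab 0.96 [551.  83. 105.] [292. 168.]
latch_hinge 0.63 [559. 224. 115.] [329. 136.]
catch 0.95 [469. 195.  91.] [289. 142.]
catch 0.43 [499.  23.  94.] [253. 180.]
soap 0.92 [781. 277.  -1.] [426. 194.]
top [[-0.03, 0.99, -0.11, 535.83], [-1.0, -0.03, -0.0, 31.9], [-0.01, 0.11, 0.99, 818.35], [0.0, 0.0, 0.0, 1.0]] [[384.6, 0.0, 318.9], [0.0, 384.6, 196.4], [0.0, 0.0, 1.0]]
extractor 0.93 [541. 116.   2.] [282. 238.]
shutter_tab 0.61 [549.  83. 106.] [294. 234.]
shutter_tab 0.59 [516. 254. 111.] [201. 254.]
latch_knob 0.6 [515. 254. 105.] [201. 255.]
latch_hinge 0.57 [559. 221. 110.] [218. 230.]
catch 0.93 [467. 199.  91.] [233. 279.]
half_mark 0.59 [498.  27.  89.] [325. 260.]
soap 0.93 [785. 276.   3.] [207. 128.]
soap 0.58 [689. 280.  -1.] [205. 172.]
```

Run:
```python
import cv2,numpy as np
a=cv2.imread('pics/scene1.png');b=cv2.imread('pics/top1.png')
c=cv2.resize(b[110:310,150:410],None,fx=3,fy=3,interpolation=cv2.INTER_CUBIC)
cv2.imwrite('pics/topcrop.png',c)
```

```text
(no output)
```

View pics/scene1.png

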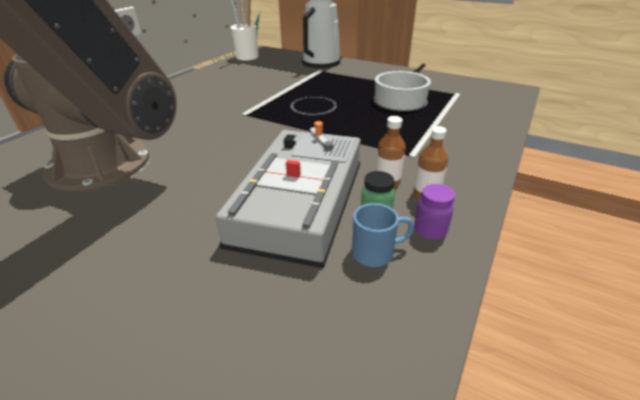

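View pics/topcrop.png

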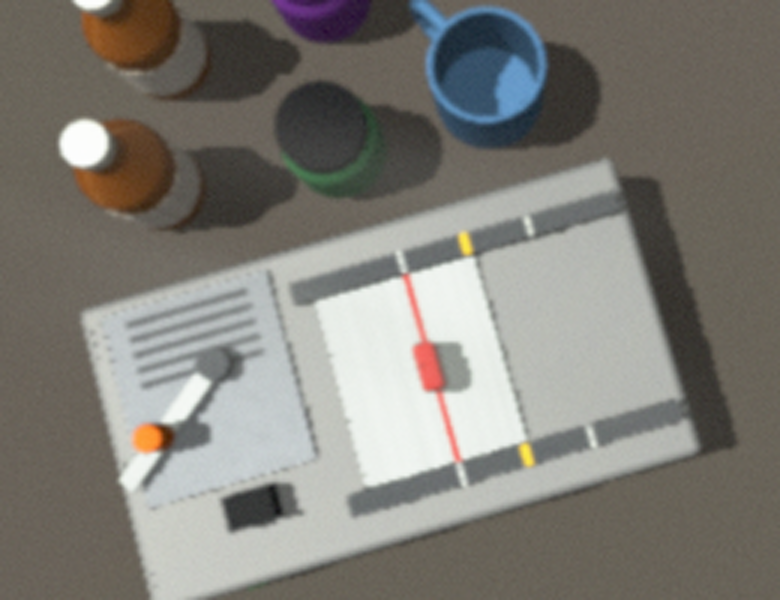

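The scene view shows the red tab at about (293,168), the orange knob at (318,128) and the black catch at (290,141). In the top crop the latch is about 50° open, with the knob at full-frame (200,256) and the hinge at (221,231). The "shutter_tab" reported at (201,254) is really the knob. Of the two soap bottles, at crop (130,165) and (140,30), the nearer one is at world (689,280). Neither bottle gets touched.

I'll start moving around the base while still high.

Request:
drive_tool:
  rows:
    - [[0.19,-0.12,0,0,0,0,0.5],[0.19,-0.12,0,0,0,0,0.5],[0.19,-0.12,0,0,0,0,0.5],[0.19,-0.12,0,0,0,0,0.5],[0.19,-0.12,0,0,0,0,0.5]]

```text
t: 1.42
eef_pos: [337.7, -409.5, 208.6]
tcp_rot: [3.141, -0.0, 0.223]
ft_force: [0.3, -0.8, -0.0]
opening: 0.54
grip_force: 0.0
```

Request:
drive_tool:
  rows:
    - [[0.19,-0.12,0,0,0,0,0.5],[0.19,-0.12,0,0,0,0,0.5],[0.19,-0.12,0,0,0,0,0.5],[0.19,-0.12,0,0,0,0,0.5],[0,0,0,0,0,0,0.5]]

```text
t: 2.05
eef_pos: [497.3, -249.2, 208.4]
tcp_rot: [3.142, -0.0, 0.227]
ft_force: [-0.7, -0.5, 0.4]
opening: 0.5
grip_force: 0.0
```

```bash
cat >> h.py <<'E'
from scipy.spatial.transform import Rotation as Ro
def plan(tgt,yaw,n,pos=None,yaw0=None):
    "rows (tool axes, scaled) from pose to tgt, yaw (deg), tool kept vertical"
    s=env.state(); R0=Ro.from_euler('xyz',s['tcp_rot'])
    x=R0.as_matrix()[:,0]; 
    y0=np.degrees(np.arctan2(x[1],x[0])) if yaw0 is None else yaw0
    p=np.array(s['eef_pos'] if pos is None else pos,float); tgt=np.array(tgt,float); y=y0
    dy=(yaw-y0+180)%360-180; st=p.copy(); out=[]
    for i in range(1,n+1):
        a=np.radians(y); d=st+(tgt-st)*i/n-p
        t=np.array([d[0]*np.cos(a)+d[1]*np.sin(a), d[0]*np.sin(a)-d[1]*np.cos(a), -d[2]])
        t=np.round(t/250,3); w=round(-(y0+dy*i/n-y)/180,3); out.append([*t.tolist(),w])
        t=t*250; p=p+[t[0]*np.cos(a)+t[1]*np.sin(a),t[0]*np.sin(a)-t[1]*np.cos(a),-t[2]]; y-=w*180
    print('end',p.round(1),round(y,1)); [print(o) for o in out]; return p,y
E
python3 - <<'E'
from h import *
from scipy.optimize import least_squares
# pose fit from network points and hand-read top pixels
F={'tab':(0,-30,103),'hinge':(40,100,109),'catch':(-52,100,92.5),'mark':(-69,-72,90)}
M={'tab':[(551,83),(549,83)],'hinge':[(559,224),(559,221)],'catch':[(469,195),(467,199)],'mark':[(498,27)]}
def f(v):
    c,s=np.cos(v[2]),np.sin(v[2]); r=[]
    for k in F:
        for m in M[k]: r+= [v[0]+c*F[k][0]-s*F[k][1]-m[0], v[1]+s*F[k][0]+c*F[k][1]-m[1]]
    return r
q=least_squares(f,[547,115,.27]); print(q.x, np.round(q.fun,1))
p=env.read_camera('top')
for n in ['shutter_tab','latch_knob','latch_hinge','catch','half_mark']:
    for d in env.place_of(n,p)[:2]: print(n,round(d['score'],2),W(p,d['at']).round(0))
s=env.state(); print(s['eef_pos'],s['tcp_rot'],s['opening'],s['t'])
plan((500,60,208),144,13)
E
```

```text
[5.44233584e+02 1.13736030e+02 2.55172257e-01] [ 0.8  1.7  2.8  1.7 -1.3 -3.4 -1.3 -0.4 -0.3  2.4  1.7 -1.6 -2.4 -0.3]
shutter_tab 0.68 [551.  86. 104.]
latch_knob 0.86 [512. 255. 107.]
latch_hinge 0.91 [557. 221. 113.]
catch 0.6 [471. 198.  89.]
half_mark 0.7 [496.  22.  87.]
[ 494.74073831 -252.71742885  208.49968848] [3.14142594e+00 4.39678418e-05 2.21160405e-01] 0.498168800199764 2.35
end [499.9  60.  208. ] 144.1
[0.023, -0.094, 0.0, np.float64(-0.056)]
[0.038, -0.088, 0.0, np.float64(-0.056)]
[0.054, -0.08, 0.0, np.float64(-0.056)]
[0.066, -0.069, 0.001, np.float64(-0.056)]
[0.078, -0.057, -0.0, np.float64(-0.057)]
[0.087, -0.041, -0.0, np.float64(-0.056)]
[0.093, -0.026, 0.0, np.float64(-0.056)]
[0.095, -0.01, 0.0, np.float64(-0.056)]
[0.096, 0.008, 0.0, np.float64(-0.056)]
[0.094, 0.024, 0.001, np.float64(-0.056)]
[0.087, 0.04, -0.0, np.float64(-0.056)]
[0.079, 0.055, -0.0, np.float64(-0.056)]
[0.069, 0.067, -0.0, np.float64(-0.057)]
```

Request:
drive_tool:
  rows:
    - [[0.023,-0.094,0,0,0,-0.056,0.5],[0.038,-0.088,0,0,0,-0.056,0.5],[0.054,-0.08,0,0,0,-0.056,0.5],[0.066,-0.069,0,0,0,-0.056,0.5],[0.078,-0.057,0,0,0,-0.057,0.5]]

```text
t: 2.98
eef_pos: [496.7, -131.7, 208.5]
tcp_rot: [3.141, 0.0, 1.11]
ft_force: [-0.7, -0.1, -0.2]
opening: 0.502
grip_force: 0.0
```

Request:
drive_tool:
  rows:
    - [[0.087,-0.041,0,0,0,-0.056,0.5],[0.093,-0.026,0,0,0,-0.056,0.5],[0.095,-0.01,0,0,0,-0.056,0.5],[0.096,0.008,0,0,0,-0.056,0.5],[0.094,0.024,0,0,0,-0.056,0.5]]

```text
t: 3.6
eef_pos: [498.9, -11.3, 208.6]
tcp_rot: [3.141, 0.0, 1.989]
ft_force: [0.2, 0.6, -0.3]
opening: 0.5
grip_force: 0.0
```

Request:
drive_tool:
  rows:
    - [[0.087,0.04,0,0,0,-0.056,0.5],[0.079,0.055,0,0,0,-0.056,0.5],[0.069,0.067,0,0,0,-0.057,0.5],[0,0,0,0,0,0,0.5]]

```text
t: 4.1
eef_pos: [499.9, 61.1, 208.5]
tcp_rot: [3.142, 0.0, 2.517]
ft_force: [-0.2, -1.1, 0.3]
opening: 0.498
grip_force: 0.0
```

Run:
```python
from h import *
p=env.read_camera('wrist'); cv2.imwrite('pics/w1.png',p['color']); print(np.round(p['pose'],2).tolist(),np.round(p['camera_matrix'],1).tolist())
for n in ['extractor','shutter_tab','latch_knob','latch_hinge','catch','half_mark']:
    for d in env.place_of(n,p)[:2]: print(n,round(d['score'],2),W(p,d['at']).round(0))
s=env.state(); print(s['eef_pos'],s['tcp_rot'],s['joints'],s['t'])
plan((513.5,254.5,190),144,5)
```

```text
[[0.59, -0.78, -0.21, 440.72], [0.81, 0.57, 0.15, 103.64], [-0.0, -0.26, 0.97, 384.37], [0.0, 0.0, 0.0, 1.0]] [[309.7, 0.0, 317.1], [0.0, 309.7, 195.0], [0.0, 0.0, 1.0]]
extractor 0.7 [543. 116.  -1.]
shutter_tab 0.96 [552.  85. 102.]
latch_knob 0.87 [512. 254. 110.]
latch_hinge 0.73 [559. 221. 106.]
catch 0.83 [465. 199.  93.]
half_mark 0.73 [498.  28.  90.]
[500.05191173  60.25372879 208.40007337] [-3.14148177e+00  7.07902407e-05  2.51409857e+00] [-1.12261296e-02  3.19363889e-01  1.85055165e+00 -1.59113164e-04
  9.71683443e-01 -9.54438640e-01] 4.45
end [513.5 254.6 189.9] 144.0
[0.083, 0.132, 0.015, np.float64(0.0)]
[0.082, 0.132, 0.014, np.float64(0.0)]
[0.083, 0.132, 0.015, np.float64(0.0)]
[0.082, 0.132, 0.015, np.float64(0.0)]
[0.083, 0.133, 0.015, np.float64(0.0)]
```

View pics/w1.png

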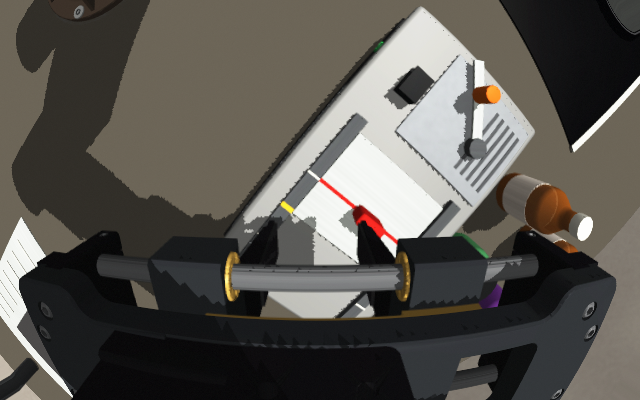

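The wrist view shows the knob at (488,95), the hinge at (476,148), the catch at (413,85) and the tab at (368,216). All of these agree with the other cameras, with the knob at about (513,254.5). The knob-to-hinge distance comes out at 56 mm against 55 given.

Request:
drive_tool:
  rows:
    - [[0.083,0.132,0.015,0,0,0,0.5],[0.082,0.132,0.015,0,0,0,0.5],[0.083,0.132,0.015,0,0,0,0.5],[0.082,0.132,0.015,0,0,0,0.5],[0.083,0.133,0.015,0,0,0,0.5]]

```text
t: 5.08
eef_pos: [513.2, 256.3, 189.5]
tcp_rot: [-3.142, 0.0, 2.515]
ft_force: [0.3, -1.3, 0.6]
opening: 0.499
grip_force: 0.0
```

Request:
drive_tool:
  rows:
    - [[0,0,0.04,0,0,0,0.5],[0,0,0,0,0,0,0.5]]

```text
t: 5.32
eef_pos: [512.6, 254.6, 178.7]
tcp_rot: [-3.14, -0.001, 2.516]
ft_force: [1.1, 0.0, 0.4]
opening: 0.501
grip_force: 0.0
```

Run:
```python
from h import *
p=env.read_camera('wrist'); cv2.imwrite('pics/w2.png',p['color'])
for n in ['latch_knob','latch_hinge','catch']:
    for d in env.place_of(n,p)[:2]: print(n,round(d['score'],2),W(p,d['at']).round(0))
s=env.state(); print(s['eef_pos'],s['tcp_rot'],s['t'])
```

```text
latch_knob 0.87 [510. 252. 110.]
latch_hinge 0.95 [555. 222. 108.]
catch 0.57 [468. 198.  92.]
[513.32166874 254.50049778 180.02103978] [3.14134944e+00 3.33868988e-04 2.51480196e+00] 5.525
```

View pics/w2.png

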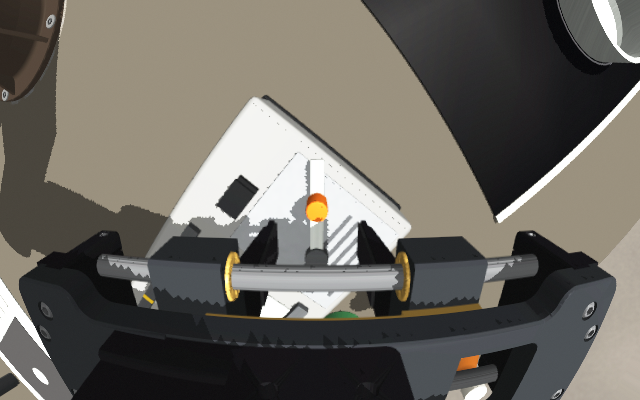

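The knob sits centred between the fingers at (316,205), and the bar is in line with the tool x axis. I'll lower to TCP z≈118 and grip.

Request:
drive_tool:
  rows:
    - [[0,0,0.124,0,0,0,0.5],[0,0,0.124,0,0,0,0.5],[0,0,0,0,0,0,0.1],[0,0,0,0,0,0,0.1],[0,0,0,0,0,0,0.1]]

```text
t: 6.15
eef_pos: [513.6, 255.4, 119.0]
tcp_rot: [3.14, 0.001, 2.516]
ft_force: [0.8, 0.7, 0.2]
opening: 0.239
grip_force: 0.0
```

Run:
```python
from h import *
s=env.state(); print(s['eef_pos'],s['tcp_rot'],s['opening'],s['grip_force'],s['ft_force'],s['t'])
# arc: hinge, knob angle 144->194.7
h=np.array([558,221.8]); p=np.array([513.3,254.5,118]); y=144.1
r=np.linalg.norm(p[:2]-h); a0=np.degrees(np.arctan2(*(p[:2]-h)[::-1])); print(r,a0)
n=10
for i in range(1,n+1):
    a=np.radians(a0+(195.5-a0)*i/n); p,y=plan([*(h+r*np.array([np.cos(a),np.sin(a)])),118],144.1+(195.5-144.1)*i/n,1,p,y)
```

```text
[513.63369509 255.43353695 118.96906779] [3.13996366e+00 1.22879373e-03 2.51597414e+00] 0.23924316509470572 0.0 [0.75377606 0.72664252 0.24312117] 6.15
55.3839326881001 143.81290163774446
end [510.6 250.3 118. ] 149.3
[-0.001, -0.02, -0.0, -0.029]
end [508.2 245.9 118. ] 154.4
[-0.001, -0.02, -0.0, -0.028]
end [506.1 241.4 118. ] 159.6
[-0.0, -0.02, -0.0, -0.029]
end [504.6 236.6 118. ] 164.6
[-0.001, -0.02, -0.0, -0.028]
end [503.5 231.7 118. ] 169.8
[-0.001, -0.02, -0.0, -0.029]
end [502.8 226.7 118. ] 174.9
[-0.001, -0.02, -0.0, -0.028]
end [502.6 221.7 118. ] 180.1
[-0.001, -0.02, -0.0, -0.029]
end [502.9 216.7 118. ] 185.1
[-0.001, -0.02, -0.0, -0.028]
end [503.6 211.8 118. ] 190.4
[-0.001, -0.02, -0.0, -0.029]
end [504.7 206.9 118. ] 195.6
[-0.001, -0.02, -0.0, -0.029]
```

Request:
drive_tool:
  rows:
    - [[0,0,0,0,0,0,0],[0,0,0,0,0,0,0],[0,0,0,0,0,0,0]]

```text
t: 6.52
eef_pos: [513.2, 255.4, 118.0]
tcp_rot: [3.141, 0.0, 2.516]
ft_force: [-0.5, -0.1, 4.2]
opening: 0.002
grip_force: 1.9
```

Request:
drive_tool:
  rows:
    - [[-0.001,-0.02,0,0,0,-0.029,0],[-0.001,-0.02,0,0,0,-0.028,0],[0,-0.02,0,0,0,-0.029,0],[-0.001,-0.02,0,0,0,-0.028,0],[-0.001,-0.02,0,0,0,-0.029,0]]

```text
t: 7.15
eef_pos: [502.8, 232.7, 118.0]
tcp_rot: [3.141, -0.001, 2.968]
ft_force: [-3.4, 1.0, 6.5]
opening: 0.004
grip_force: 3.0
```

The opening fell to 0, so the knob isn't between the pads. I'll look before moving again.

Run:
```python
from h import *
p=env.read_camera('wrist'); q=env.read_camera('top')
for n in ['latch_knob','latch_hinge','catch']:
  for c in (p,q):
    for d in env.place_of(n,c)[:2]: print(n,round(d['score'],2),W(c,d['at']).round(0))
s=env.state(); print(s['eef_pos'],s['tcp_rot'],s['opening'],s['ft_force'],s['t'])
a=cv2.resize(p['color'][90:330,160:480],None,fx=1.7,fy=1.7); b=q['color']; b=cv2.resize(b[150:310,150:350],None,fx=1.7,fy=1.7)
q2=env.read_camera('scene'); b2=cv2.resize(q2['color'][80:220,240:380],None,fx=1.8,fy=1.8)
im=np.zeros((600,800,3),np.uint8); im[:a.shape[0],:a.shape[1]]=a; im[320:320+b2.shape[0],:b2.shape[1]]=b2[:280]; im[320:320+b.shape[0],400:400+b.shape[1]]=b
cv2.imwrite('pics/c1.png',im)
```

```text
latch_knob 0.94 [504. 233. 111.]
latch_knob 0.65 [496.  28.  90.]
latch_knob 0.61 [502. 231. 110.]
latch_hinge 0.47 [559. 221. 114.]
catch 0.64 [466. 198.  93.]
catch 0.98 [468. 200.  89.]
[502.82697361 232.59124876 118.017206  ] [-3.14138715e+00 -6.11571387e-04  2.96544843e+00] 0.005016086274269662 [-3.90210796 -0.11584601  5.52783767] 7.55
```

View pics/c1.png

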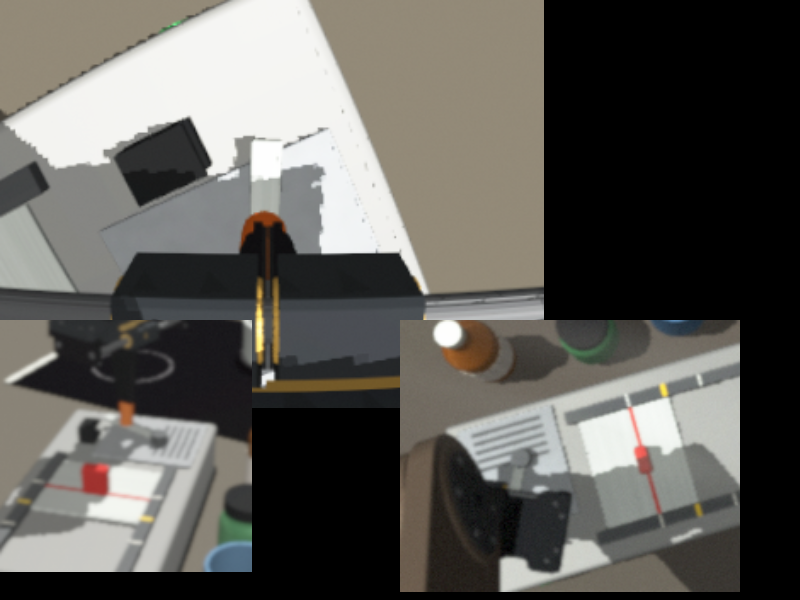

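Run:
```python
from h import *
print(env.nose_length)
p=env.read_camera('wrist'); q=env.read_camera('scene')
for nm,w in [('knobtop',(503,232.5,124)),('tip if 99',(503,232.5,99)),('tcp',(503,232.5,118))]: print(nm,proj(q,w).round(1))
a=cv2.resize(q['color'][80:170,270:370],None,fx=6,fy=6,interpolation=cv2.INTER_CUBIC)
b=cv2.resize(p['color'][190:290,290:340],None,fx=4,fy=4,interpolation=cv2.INTER_CUBIC)
im=np.zeros((540,800,3),np.uint8); im[:,:600]=a; im[:400,600:]=b
cv2.imwrite('pics/c2.png',im)
```

```text
19.0
knobtop [309.3 125.2]
tip if 99 [309.6 135.1]
tcp [309.3 127.6]
```

View pics/c2.png

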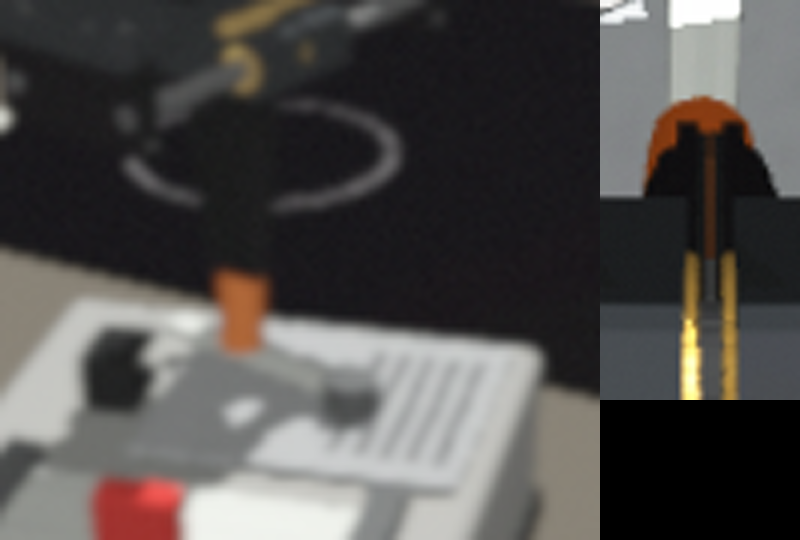

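The enlarged views show the closed fingertips standing on top of the knob. In the scene camera the fingers end at row 125, which is where the knob's top at z=124 projects. So the fingertips reach less far than stated, or the z reading is off by about 20–25 mm. The latch came along by friction only. I'll open and go lower in small steps, watching the force.

Request:
drive_tool:
  rows:
    - [[0,0,-0.02,0,0,0,0.5],[0,0,-0.02,0,0,0,0.5],[0,0,0,0,0,0,0.5],[0,0,0,0,0,0,0.5],[0,0,0,0,0,0,0.5]]

```text
t: 8.32
eef_pos: [503.2, 232.5, 127.5]
tcp_rot: [-3.141, -0.0, 2.965]
ft_force: [0.5, 1.1, 0.5]
opening: 0.464
grip_force: 0.0
```

Run:
```python
from h import *
p=env.read_camera('wrist'); P=np.array(p['pose']); s=env.state(); print(s['eef_pos'],s['tcp_rot'],s['opening'],s['ft_force'],s['t'],'cam',P[:3,3])
for n in ['latch_knob','latch_hinge','catch']:
    for d in env.place_of(n,p)[:1]: print(n,round(d['score'],2),W(p,d['at']).round(0))
K=p['camera_matrix']
def fish(w):
    c=P[:3,:3].T@(np.array(w)-P[:3,3]); v=np.array([c[0],-c[1],-c[2]]); h=np.hypot(v[0],v[1]); th=np.arctan2(h,v[2])
    return np.array([K[0][2],K[1][2]])+K[0][0]*th*v[:2]/max(h,1e-9)
R=Ro.from_euler('xyz',s['tcp_rot']).as_matrix(); im=cv2.resize(p['color'],None,fx=1,fy=1)[170:310,230:410]; im=cv2.resize(im,None,fx=4,fy=4,interpolation=cv2.INTER_CUBIC)
w=s['opening']*47.5
for dz,col in [(19,(0,0,255)),(0,(0,255,0)),(-6,(255,0,0))]:
    for y in (-w,w):
        for x in (-10,10):
            u=fish(np.array(s['eef_pos'])+R@np.array([x,y,dz])); cv2.circle(im,tuple(((u-[230,170])*4).astype(int).tolist()),3,col,-1)
cv2.imwrite('pics/c3.png',im)
```

```text
[503.20535847 232.54611547 127.48042136] [-3.14141641e+00 -1.82913062e-04  2.96540239e+00] 0.4853059670687317 [0.52053679 0.00593177 0.06179634] 8.375 cam [431.56079744 245.5645085  303.38657981]
latch_knob 0.98 [505. 231. 105.]
latch_hinge 0.68 [560. 221. 107.]
catch 0.57 [465. 197.  94.]
```

View pics/c3.png

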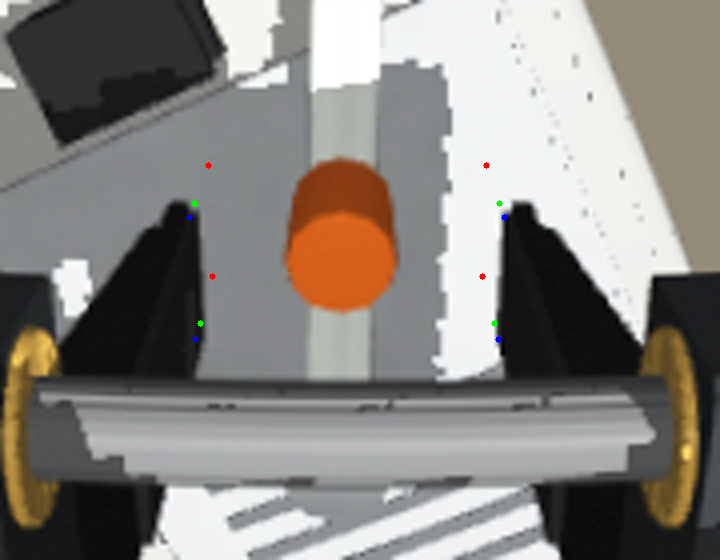

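The green dots, drawn at TCP level, land on the real fingertips. The tips therefore end at about the TCP rather than 19 mm ahead, so I'll grip with the TCP at about 100.

Request:
drive_tool:
  rows:
    - [[0,0,0.05,0,0,0,0.5],[0,0,0.04,0,0,0,0.5],[0,0,0.016,0,0,0,0.5],[0,0,0,0,0,0,0],[0,0,0,0,0,0,0]]

```text
t: 9.15
eef_pos: [503.4, 232.6, 101.3]
tcp_rot: [3.142, 0.0, 2.965]
ft_force: [-0.0, -0.3, -0.6]
opening: 0.343
grip_force: 0.0
```

Request:
drive_tool:
  rows:
    - [[0,0,0,0,0,0,0],[0,0,0,0,0,0,0],[0,0,0,0,0,0,0]]

```text
t: 9.52
eef_pos: [503.2, 232.6, 101.3]
tcp_rot: [-3.142, 0.0, 2.965]
ft_force: [-0.8, -0.7, 2.1]
opening: 0.18
grip_force: 30.0
```

The knob is gripped: opening 0.18 is about 17 mm, and the grip force is 30 N. I'll swing it the rest of the way.

Request:
drive_tool:
  rows:
    - [[0,-0.02,0,0,0,-0.028,0],[-0.001,-0.02,0,0,0,-0.029,0],[-0.001,-0.02,0,0,0,-0.028,0],[-0.001,-0.02,0,0,0,-0.029,0]]

```text
t: 10.02
eef_pos: [502.4, 212.4, 101.3]
tcp_rot: [-3.141, -0.002, -2.957]
ft_force: [-3.9, -1.0, 5.0]
opening: 0.184
grip_force: 30.0
```

Request:
drive_tool:
  rows:
    - [[0,-0.012,0,0,0,-0.015,0],[0,-0.008,0,0,0,-0.01,0],[0,0,0,0,0,0,0]]

```text
t: 10.4
eef_pos: [503.2, 207.5, 101.3]
tcp_rot: [-3.142, -0.002, -2.881]
ft_force: [-5.0, -0.4, 5.9]
opening: 0.186
grip_force: 30.0
```

Run:
```python
from h import *
p=env.read_camera('wrist')
for n in ['latch_knob','latch_hinge','catch','shutter_tab','half_mark']:
    for d in env.place_of(n,p)[:1]: print(n,round(d['score'],2),W(p,d['at']).round(0))
s=env.state(); print(s['eef_pos'],s['tcp_rot'],s['ft_force'],s['t'])
im=cv2.resize(p['color'][100:300,170:450],None,fx=2.8,fy=2.8,interpolation=cv2.INTER_CUBIC); cv2.imwrite('pics/c4.png',im)
```

```text
latch_knob 0.74 [503. 207. 109.]
latch_hinge 0.61 [559. 220. 106.]
catch 0.65 [469. 198.  93.]
shutter_tab 0.94 [555.  85. 101.]
half_mark 0.64 [498.  24.  90.]
[503.1983493  207.54504314 101.27244265] [-3.14143354e+00 -1.99779031e-03 -2.88091703e+00] [-4.98606242 -2.02649164  5.2716569 ] 10.7
```

View pics/c4.png

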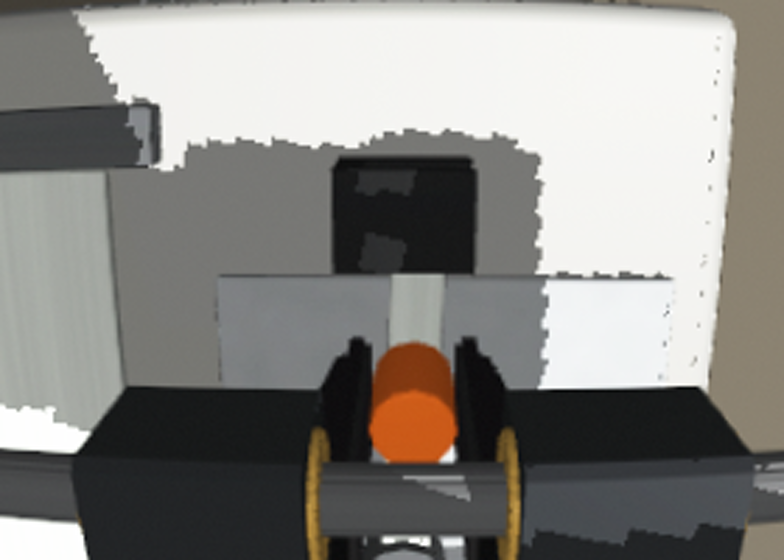

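The bar's tip is in the catch at crop (415,270), but there is no stop force yet. I'll push gently on until it meets the stop.

Request:
drive_tool:
  rows:
    - [[0,-0.006,0,0,0,-0.006,0],[0,0,0,0,0,0,0]]

```text
t: 10.95
eef_pos: [503.5, 206.2, 101.3]
tcp_rot: [3.141, -0.002, -2.862]
ft_force: [-6.0, -0.6, 5.7]
opening: 0.179
grip_force: 30.0
```

Request:
drive_tool:
  rows:
    - [[0,-0.006,0,0,0,-0.004,0],[0,0,0,0,0,0,0]]

```text
t: 11.2
eef_pos: [503.8, 205.3, 101.3]
tcp_rot: [3.141, -0.002, -2.849]
ft_force: [-7.2, 3.6, 5.5]
opening: 0.177
grip_force: 30.0
```

Request:
drive_tool:
  rows:
    - [[0,-0.006,0,0,0,0,0],[0,0,0,0,0,0,0]]

```text
t: 11.45
eef_pos: [503.8, 205.1, 101.3]
tcp_rot: [3.139, -0.002, -2.85]
ft_force: [-9.4, 14.1, 5.2]
opening: 0.178
grip_force: 30.0
```

Request:
drive_tool:
  rows:
    - [[0,-0.006,0,0,0,0,0],[0,0,0,0,0,0,0]]

```text
t: 11.7
eef_pos: [503.9, 204.8, 101.3]
tcp_rot: [3.137, -0.002, -2.85]
ft_force: [-11.2, 24.0, 4.8]
opening: 0.182
grip_force: 30.0
```

The force rose to 24 N with no further motion, so the latch is against its stop. I'll unload, release and lift.

Request:
drive_tool:
  rows:
    - [[0,0.008,0,0,0,0,0],[0,0,0,0,0,0,0.45],[0,0,0,0,0,0,0.45],[0,0,0,0,0,0,0.45],[0,0,0,0,0,0,0.45]]

```text
t: 12.32
eef_pos: [505.4, 203.7, 101.1]
tcp_rot: [-3.141, 0.0, -2.85]
ft_force: [-0.6, -0.5, -0.9]
opening: 0.441
grip_force: 0.0
```

Request:
drive_tool:
  rows:
    - [[0,0,-0.1,0,0,0,0.45],[0,0,-0.1,0,0,0,0.45],[0,0,0,0,0,0,0.45]]

```text
t: 12.7
eef_pos: [506.0, 204.0, 152.5]
tcp_rot: [-3.141, 0.003, -2.85]
ft_force: [-0.5, -0.9, -1.0]
opening: 0.449
grip_force: 0.0
```

Run:
```python
from h import *
for c in ['wrist','scene','wrist']:
  p=env.read_camera(c)
  for n in ['latch_knob','latch_hinge','catch','shutter_tab','half_mark']:
    for d in env.place_of(n,p)[:1]: print(c,n,round(d['score'],2),W(p,d['at']).round(0))
s=env.state(); print(s['eef_pos'],s['tcp_rot'],s['opening'],s['ft_force'],s['t'])
plan((551.5,85,150),195.2,4)
im=cv2.resize(p['color'][90:290,170:450],None,fx=2.8,fy=2.8,interpolation=cv2.INTER_CUBIC); cv2.imwrite('pics/c5.png',im)
```

```text
wrist latch_knob 0.97 [503. 206. 108.]
wrist latch_hinge 0.67 [555. 220. 107.]
wrist catch 0.81 [465. 198.  91.]
wrist shutter_tab 0.64 [555.  87. 101.]
wrist half_mark 0.67 [494.  26.  90.]
scene latch_knob 0.5 [504. 209. 110.]
scene latch_hinge 0.54 [562. 220. 114.]
scene catch 0.96 [470. 196.  93.]
scene shutter_tab 0.72 [550.  85. 104.]
scene half_mark 0.72 [496.  24.  90.]
wrist latch_knob 0.59 [502. 207. 110.]
wrist catch 0.76 [465. 196.  90.]
wrist shutter_tab 0.69 [555.  83. 104.]
wrist half_mark 0.56 [496.  25.  91.]
[505.23945415 203.90967722 151.16015172] [-3.14147482e+00  4.37734700e-05 -2.84966206e+00] 0.44839200895665915 [ 0.69047646 -0.86312031  0.05625871] 13.6
end [551.4  85.1 149.9] -164.7
[-0.01, -0.127, 0.001, np.float64(0.002)]
[-0.011, -0.127, 0.001, np.float64(0.002)]
[-0.012, -0.127, 0.001, np.float64(0.002)]
[-0.012, -0.127, 0.002, np.float64(0.002)]
```

View pics/c5.png

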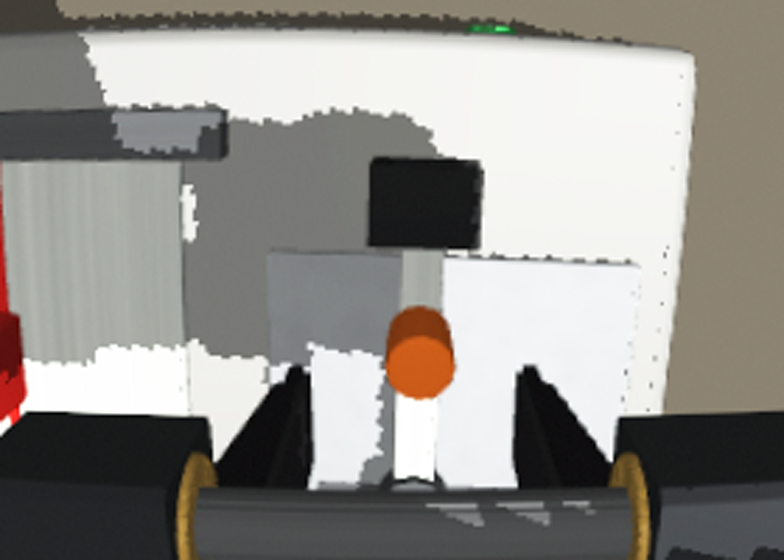

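The latch bar sits squarely in the catch's mouth at crop (420,250), parallel to the catch, and a green light shows at (490,28). Next is the tab.

Request:
drive_tool:
  rows:
    - [[-0.01,-0.127,0,0,0,0.002,0.45],[-0.011,-0.127,0,0,0,0.002,0.45],[-0.012,-0.127,0,0,0,0.002,0.45],[-0.012,-0.127,0,0,0,0.002,0.45],[0,0,0,0,0,0,0.45]]

```text
t: 14.22
eef_pos: [552.0, 83.6, 151.1]
tcp_rot: [-3.141, 0.0, -2.877]
ft_force: [0.5, 0.5, 1.0]
opening: 0.45
grip_force: 0.0
```

Run:
```python
from h import *
for c in ['wrist','wrist']:
  p=env.read_camera(c)
  for n in ['latch_knob','catch','shutter_tab','half_mark']:
    for d in env.place_of(n,p)[:1]: print(c,n,round(d['score'],2),W(p,d['at']).round(0))
s=env.state(); print(s['eef_pos'],s['tcp_rot'],s['opening'],s['ft_force'],s['t'])
im=cv2.resize(p['color'][90:290,170:450],None,fx=2.8,fy=2.8,interpolation=cv2.INTER_CUBIC); cv2.imwrite('pics/c6.png',im)
```

```text
wrist latch_knob 0.61 [503. 205. 107.]
wrist catch 0.8 [468. 198.  95.]
wrist shutter_tab 0.67 [555.  84. 103.]
wrist half_mark 0.9 [497.  24.  87.]
wrist latch_knob 0.98 [502. 206. 109.]
wrist catch 0.68 [464. 198.  94.]
wrist shutter_tab 0.77 [555.  84. 100.]
wrist half_mark 0.67 [497.  27.  91.]
[551.34089605  85.49611074 151.19053952] [-3.14149723e+00  3.14782388e-05 -2.87417597e+00] 0.4478712114590466 [ 0.14764288 -0.34473381 -0.39234466] 14.725
```

View pics/c6.png

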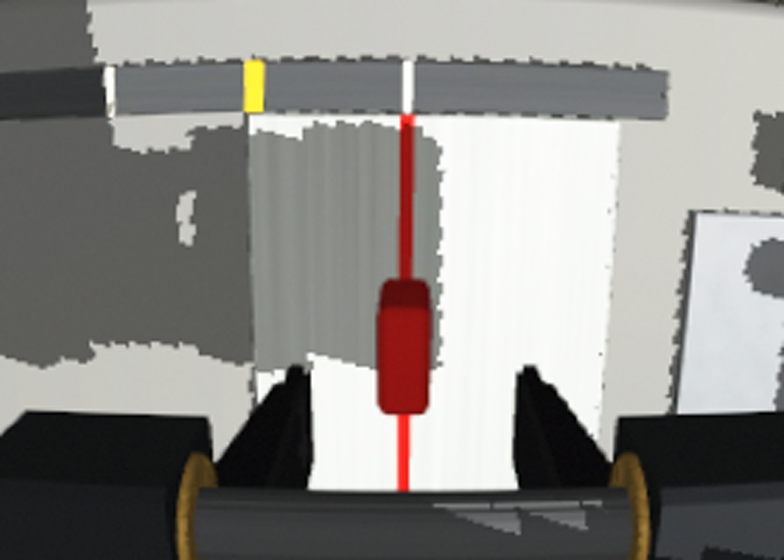

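The red line runs from the tab (405,345) to the white mark (408,85), parallel to the tool's x axis, and the yellow mark is at (254,88). The tab is centred between the fingers. I'll lower and grip.

Request:
drive_tool:
  rows:
    - [[0,0,0.1,0,0,0,0.45],[0,0,0.08,0,0,0,0.45],[0,0,0.032,0,0,0,0.45],[0,0,0,0,0,0,0],[0,0,0,0,0,0,0]]

```text
t: 15.35
eef_pos: [551.8, 85.1, 98.8]
tcp_rot: [-3.141, 0.001, -2.875]
ft_force: [0.6, -0.2, 0.2]
opening: 0.294
grip_force: 0.0
```

Request:
drive_tool:
  rows:
    - [[0,0,0,0,0,0,0],[0,0,0,0,0,0,0],[0,0,0,0,0,0,0]]

```text
t: 15.72
eef_pos: [552.1, 83.9, 98.8]
tcp_rot: [-3.14, 0.001, -2.875]
ft_force: [1.2, -10.4, 1.9]
opening: 0.146
grip_force: 30.0
```

Request:
drive_tool:
  rows:
    - [[0,-0.035,0,0,0,0,0],[0,-0.045,0,0,0,0,0],[0,-0.045,0,0,0,0,0],[0,-0.04,0,0,0,0,0],[0,0,0,0,0,0,0]]

```text
t: 16.35
eef_pos: [562.1, 45.4, 98.7]
tcp_rot: [3.14, -0.0, -2.876]
ft_force: [-3.5, 8.4, 7.6]
opening: 0.147
grip_force: 30.0
```

Run:
```python
from h import *
p=env.read_camera('wrist')
for n in ['latch_knob','latch_hinge','catch','shutter_tab','half_mark']:
    for d in env.place_of(n,p)[:1]: print(n,round(d['score'],2),W(p,d['at']).round(0))
s=env.state(); print(s['eef_pos'],s['tcp_rot'],s['opening'],s['grip_force'],s['ft_force'],s['t'])
d=np.array(s['eef_pos'])[:2]-[552.1,83.9]; print('travel',np.hypot(*d),np.degrees(np.arctan2(d[0],-d[1])))
im=cv2.resize(p['color'][80:280,170:450],None,fx=2.8,fy=2.8,interpolation=cv2.INTER_CUBIC); cv2.imwrite('pics/c7.png',im)
```

```text
latch_knob 0.85 [501. 209. 106.]
catch 0.85 [466. 195.  93.]
shutter_tab 0.86 [563.  46. 101.]
half_mark 0.66 [498.  28.  90.]
[561.96172647  46.00137233  98.75475452] [ 3.14011236e+00 -1.11238537e-05 -2.87547082e+00] 0.14750197530035358 30.01435875892639 [-3.35660898  7.93623376  7.0965087 ] 16.65
travel 39.16068983608974 14.585662244432834
```

View pics/c7.png

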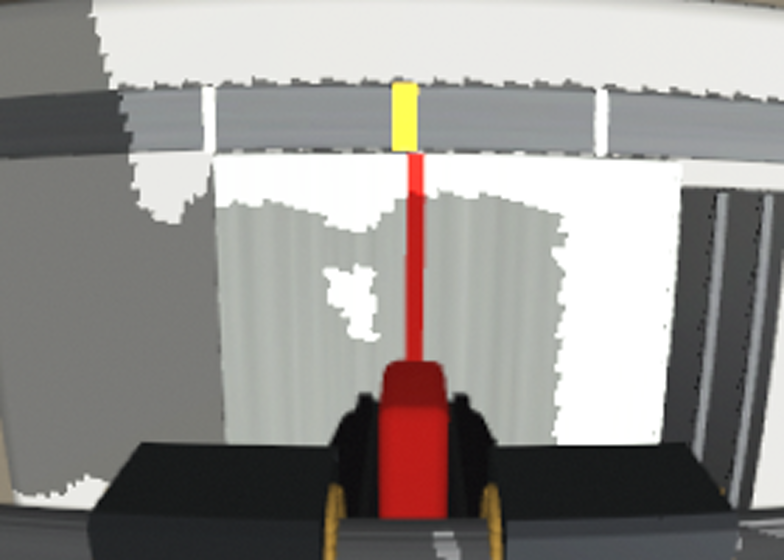

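The red line ends at column 416 and the yellow mark is centred at 405. The white marks are 393 px apart for 84 mm, so the shutter is about 2.4 mm short of half. That agrees with the measured travel of 39.2 mm.

Request:
drive_tool:
  rows:
    - [[0,-0.01,0,0,0,0,0],[0,0,0,0,0,0,0],[0,0,0,0,0,0,0]]

```text
t: 17.02
eef_pos: [562.6, 43.7, 98.7]
tcp_rot: [3.14, -0.0, -2.875]
ft_force: [-3.3, 8.1, 7.0]
opening: 0.145
grip_force: 30.0
```

Run:
```python
from h import *
p=env.read_camera('wrist'); s=env.state(); print(s['eef_pos'],s['grip_force'],s['ft_force'],s['t'])
d=np.array(s['eef_pos'])[:2]-[552.1,83.9]; print('travel',np.hypot(*d))
for n in ['latch_knob','catch']:
    for e in env.place_of(n,p)[:1]: print(n,W(p,e['at']).round(0))
I=p['color'].astype(int)
b,g,r=I[...,0],I[...,1],I[...,2]
ye=(r>180)&(g>170)&(b<120); re=(r>150)&(g<80)&(b<80)
for v in range(108,150,3):
    print(v,'yellow',np.where(ye[v])[0].mean() if ye[v].any() else '-', 'red',np.where(re[v])[0].mean() if re[v].any() else '-')
```

```text
[562.56042675  43.64258531  98.70945617] 30.01468688249588 [-3.72379905  7.79994654  8.27608458] 17.075
travel 41.594229947722475
latch_knob [505. 206. 108.]
catch [465. 198.  94.]
108 yellow - red -
111 yellow 317.5 red -
114 yellow 317.5 red -
117 yellow 317.5 red -
120 yellow 317.5 red -
123 yellow 317.5 red -
126 yellow 317.5 red -
129 yellow 317.5 red -
132 yellow 317.0 red -
135 yellow - red 318.0
138 yellow - red 318.5
141 yellow - red 318.5
144 yellow - red 318.0
147 yellow - red 318.0
```

Request:
drive_tool:
  rows:
    - [[0,-0.002,0,0,0,0,0],[0,0,0,0,0,0,0],[0,0,0,0,0,0,0],[0,0,0,0,0,0,0]]

```text
t: 17.68
eef_pos: [562.7, 43.2, 98.8]
tcp_rot: [3.14, -0.0, -2.875]
ft_force: [-4.5, 8.3, 6.7]
opening: 0.146
grip_force: 30.0
```

Run:
```python
from h import *
s=env.state(); d=np.array(s['eef_pos'])[:2]-[552.1,83.9]; print('travel',np.hypot(*d),s['grip_force'],s['t'])
k=[]
for c in ['wrist','scene','wrist']:
    p=env.read_camera(c)
    for e in env.place_of('latch_knob',p)[:1]: print(c,W(p,e['at']).round(0))
print(env.job_done())
```

```text
travel 42.04417280428941 30.014903247356415 17.675
wrist [503. 207. 105.]
scene [750.  45.  -4.]
wrist [503. 206. 109.]
the job is handed in; nothing more can be done
None
```

The job is handed in: the latch was pushed against its stop in the catch, and the arm is still holding the shutter at about 42 mm travel, level with the yellow marks; I viewed 11 pictures, one over the limit of 10.

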